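Clamp the notched block to its set force

ROBOT

A 6-joint arm with a two-finger parallel gripper is mounted at the origin on a cart in front of the work surface, level with it; the furniture and walls round the work are solid. World frame = base frame: x ahead of the robot, y to its left, z up, the work surface at z = 0. Lengths are in mm, angles in rad, forces in N, time in s.
With the tool pointing down it reaches from about 275 to 1000 mm from the base axis. Payload 8.4 kg.
Tool frame: the origin (TCP) lies at the very end of the fingers, on their centre line; the grasp point (between the pads) lies 19 mm behind it; z points along the fingers, y is the line along which they close (so a half turn about z gives the same grasp; the last joint's range is limited). The gripper opens to 85 mm and grips with 20 to 120 N. Pads are 22 mm wide; open, the fingers measure 114 mm over their backs; the gripper's body (76 mm by 85 mm) begins 54 mm behind the grasp point. The pads swing forward as they close: fully open they stand 13 mm farther back than shut.
Start: joints at [1.299, 0.353, 1.633, -0, 1.155, -0.002], TCP at [166.585, 602.393, 231.281] pointing down, gripper open.
Joint ranges: [-2.63, 2.63], [-0.92, 2.1], [0.06, 2.66], [-1.3, 4.44], [0, 2.69], [-3.02, 3.02]. Speed limits (rad/s): [2.22, 2.22, 2.79, 3.14, 3.14, 3.14].

INTERFACE

Orientations are given as [roll, pitch, yaw] about the fixed x, y, z axes, in that order (R = Rz(yaw) Ry(pitch) Rx(roll)).
In Python, from rig import r, vision gives the robot as it stands. The module is installed in compiled form; this text tells all that it offers.
- The arm moves only by the tool play_rows, never from a script. Its argument "steps" is a list of rows, each an object with "delta_pos": the shift along the tool's x, y, z in cm, a list of three; "yaw": the turn about the tool's z in rad; "jaw": the opening in per cent of the stroke, from 0 (shut) to 100 (fully open). A call has exactly 8 rows; each row is the pose to reach, as a shift and turn from the pose commanded when the call began, along the tool's axes at that moment; what a row does not reach only later rows make up. A row lasts 1/10 s, in which the tool goes at most 50 mm and 8.59 degrees, less where a joint would pass 70% of its speed; a pose out of reach is approached as far as the arm can. A call with a gripper value outside its range is refused whole. The fingers move at their own pace and stop on an object; "grip_force" is the grip in N (left out, the last holds). Time passes only in rows, so rows that repeat a pose let the fingers close, or fill a call up. It gives the time, the measured TCP pose, the force, the opening and the grip force at its end, in the units of the state.
- r.sense(): the state, without advancing time (a new reading comes with each control period).
- vision.grab_frame(name): name is "side" or "top"; returns (picture, depth): 384x512x3 uint8, red, green, blue; 384x512 float32, mm along the optical axis (not along the pixel's ray), 0 where there is no reading.
- vision.calibration(name): a dict with "mtx" (3x3 intrinsics, pixels), "k1" (the pictures are not rectified: a ray, as slopes to the right and down, at radius r is drawn at 1 + k1 r^2 times it, then the intrinsics apply), "extrinsics" (4x4, takes a point from camera to world coordinates). Camera axes: x right, y down, z forward; pixel columns grow to the right and rows downward; lengths in mm; the calibration is good to about 2 mm. A picture is of the moment at which its call begins. calibration takes no time and is no camera call.
- r.sign_off(): hands the job in; it is judged then, once.
Trained networks look in the newest picture that a camera, given by its name, has taken for a name from the list of things; names that differ only in an ending like _2 or _b are one class to them, and where a whole thing is asked for, a point or a joint stands for the part that bears it (a point fixed in the world has none). Each returns a list of dicts, best first, with "conf" (0 to 1); they miss things now and then, are a little off and sometimes report something else, mostly with a low value. They report only what shows in the picture. A call takes as long as a camera call.
- vision.cut_out(camera, thing): "region" (384x512 bool, what is visible of it) and "uv" ([column, row] in pixels, amid what is visible of it).
- vision.landmark_of(camera, thing): "uv" ([column, row] in pixels: a listed point, or the origin of a listed thing).
The state is a dict: "clock": time; "qpos": joint angles; "qvel": joint speeds; "joint_efforts": joint torques, N m; "eef_pos": TCP position; "tcp_rot": TCP orientation; "contact_force": force on the tool from outside, world axes, zero at the start; "wrist_torque": the same for the moment, N m; "opening": opening from 0.0 (shut) to 1.0 (fully open); "grasp_force": force on a finger pad.
Only numpy, scipy, OpenCV 4.12 (cv2) and the standard library are available. Lean on these libraries where they do the work, as an engineer would, in place of code of your own. Each camera call takes 0.05 s, during which the arm holds its last target. There are 200 camera calls.

TASK

Clamp the notched block in the bench jig: push the clamp carriage along its slide to the end where the notched block lies, until it clicks home over the block, then wind the crank clockwise until the indicator tab pops out of the clamp head. Stop there, without overtightening (no more than about a quarter turn past the pop), leave it clamped, and leave the slim rail and the other things where they are.

Things in the scene. Friction and masses are not known exactly. Their poses are not given: they have to be found in the camera images.
- jig: Plywood base board of the clamping jig, fixed to the bench (285 x 236 mm, 18 mm thick; its top is 18 mm above the bench). Origin at bench level on the line that the clamp screw travels along. Its y axis is the slide direction, its -x axis points towards the robot. A steel slide bar runs along y at x = +112 mm; two bays for work, between low wooden battens, lie side by side at y = +65 mm and y = -65 mm. The bench surface is z = 0.
- carriage (a joint): Position of the grey clamp carriage along the jig's y axis, in m: 0 midway, -0.067 and +0.067 at the end stops. A spring detent clicks in near each end (about 0.065) with the clamp screw over the middle of that bay's width. It starts between the two. Sliding takes about 3 N, passing the detent ridge (at about 0.051 to 0.058) about 12 N.
- column_top (a point): Centre of the top of the carriage's upright grey column, 185 mm above the bench. The column is 40 mm wide along the jig's y and 30 mm along its x, with plain flat sides reaching down to 60 mm above the bench, good to push against above 150 mm (nothing but the arm towards the crank joins it there: the arm's top is 148 mm above the bench). It stands 105 mm behind the screw axis (jig +x).
- screw_axis (a point): Point on the vertical axis about which the crank turns, 165 mm above the bench (just over the crank bar); it moves with the carriage.
- crank (a joint): Angle of the crank in rad; grows clockwise seen from above, which lowers the clamp: 8 mm a full turn (1.27 mm per rad). It starts between 0 and 3. It stays where it is left; turning it takes about 2.5 to 4 N at the knob.
- knob_mid (a point): Middle of the upright black crank knob (18 mm diameter, standing from 165 to 199 mm above the bench; this point 182 mm), 42 mm from the screw axis. The knob spins freely on its pin in the end of the flat crank bar, so that it rolls along what pushes it; at crank = 0 it lies on the -x side of the axis in the jig's frame. Nothing stands higher than 165 mm within 85 mm of the axis except the knob.
- foot_sole (a point): Centre of the underside of the round clamp foot (30 mm diameter), which does not turn. At crank = 0 it is 76 mm above the bench; it is on the screw axis. A spring lets it rise into the aluminium clamp head once it presses on the work: about 6 N when it starts to rise, 3 N more per mm. At 3.5 mm rise (about 16 N, 2.75 rad of crank after touching) the tab is released.
- tab (a joint): How far the brass indicator tab stands out of the clamp head's front, in m: 0 flush (held in by a catch), 0.014 popped out. It springs out all at once when the set clamping force is reached and does not go back by itself.
- tab_end (a point): Middle of the front edge of the brass tab (16 mm wide, 5 mm thick), in the front (-x) face of the 36 mm square aluminium clamp head under the arm's end.
- block_center (a point): Centre of the notched block: light wood, 63 x 191 x 48 mm with a shallow sawn notch in its top; it lies loose on the base board in one of the two bays, its long side across the slide direction, its top 66 mm above the bench.
- rail_center (a point): Centre of the slim rail: dark-stained wood, 34 x 34 x 240 mm, lying loose in the other bay. Not to be clamped or moved.
- sanding_center (a point): Centre of a sanding block, 68 x 115 x 31 mm, a bystander on the bench.
- lath_center (a point): Centre of a short light lath, 23 x 120 x 20 mm, a bystander on the bench.
- dowel_center (a point): Centre of a wooden dowel, 31 mm diameter, 125 mm long, a bystander on the bench.

How it is judged:
By the outcome, as a careful person would: the job done as asked, in the order asked, and still so for the second after the job is handed in, with the robot touching nothing.
It also fails if it takes over 48 s, if anything falls off the work surface, if the arm or the gripper's body presses on something with over 40 N, if the wrist force passes 120 N, or if a joint passes its speed limit or range.

## Working session

There is one attempt and no reset: what is moved stays moved. The work goes in short steps, Python scripts to look and compute and a tool call to move; the robot and the scene stay as the last step left them, time stands still between calls to the robot, and variables do not carry over. Pictures are saved under pics/ and viewed, at most 10 in all, crops included, and the job is handed in when it is done.

Besides the shell and the picture viewer there is one more tool, called after "Call:" in YAML: its name, and indented under it one key for each argument. play_rows: Moves the arm, as the interface text tells. Its arguments: {"type":"object","properties":{"steps":{"type":"array"},"grip_force":{"type":"number"}},"required":["steps"]}

```bash
mkdir -p pics
cat > h.py <<'E'
import numpy as np, cv2
from rig import r, vision
def ray(cam,uv):
    c=vision.calibration(cam);K=np.array(c["mtx"]);E=np.array(c["extrinsics"])
    p=cv2.undistortPoints(np.array([[uv]],float),K,np.array([c["k1"],0,0,0,0.]))[0,0] 
    # fixed-point for forward radial model is cv2's own
    return E[:3,3],E[:3,:3]@np.array([p[0],p[1],1.])
def atz(cam,uv,z):
    o,d=ray(cam,uv);return o+d*(z-o[2])/d[2]
def tri(a,b):
    (o1,d1),(o2,d2)=ray(*a),ray(*b)
    A=np.stack([d1,-d2],1);s=np.linalg.lstsq(A,o2-o1,rcond=None)[0]
    p,q=o1+d1*s[0],o2+d2*s[1];return (p+q)/2,np.linalg.norm(p-q)
E
python3 - <<'E'
from h import *
np.set_printoptions(precision=1,suppress=True)
im={}
for c in("side","top"):
    im[c],_=vision.grab_frame(c);cv2.imwrite(f"pics/{c}0.png",im[c][...,::-1])
for t in["jig","column_top","screw_axis","knob_mid","tab_end","foot_sole","block_center","rail_center"]:
    L={}
    for c in("side","top"):
        l=vision.landmark_of(c,t)
        if l:L[c]=l[0]; print(t,c,np.array(l[0]["uv"]),round(l[0]["conf"],2))
    if len(L)==2:
        p,e=tri(*[(c,L[c]["uv"]) for c in L]);print("   ",p,e)
s=r.sense();print(s)
E
```

```text
jig side [253.5 226.8] 0.97
jig top [249.  200.3] 0.57
    [ 488.8 -126.4   10.4] 5.953045358459659
column_top side [252.5 211.4] 0.59
column_top top [240.3 159.1] 0.74
    [ 585.7 -106.7  178.7] 3.633655053446754
screw_axis side [254.9 182.4] 0.93
screw_axis top [244.6 196. ] 0.98
    [ 481.2 -118.3  164.3] 0.2701740147602862
knob_mid side [268.5 179.5] 0.51
knob_mid top [228.2 196. ] 0.62
    [481.1 -79.1 180. ] 13.18623165296739
tab_end top [243.5 159.5] 0.24
foot_sole top [150.6 207.8] 0.71
block_center side [228.8 201.1] 0.93
block_center top [270.1 210. ] 0.62
    [ 450.7 -194.9   55.8] 1.5941458584753836
rail_center side [277.6 209.5] 0.6
rail_center top [232.6 215.1] 0.82
    [439.1 -72.   31.7] 7.779701531761166
{'clock': 0.9, 'qpos': array([ 1.3,  0.4,  1.6,  0. ,  1.2, -0. ]), 'qvel': array([-0., -0.,  0.,  0.,  0.,  0.]), 'joint_efforts': array([  0. , -60.5, -34.2,  -0. ,   0. ,  -0. ]), 'eef_pos': array([166.6, 602.4, 231.3]), 'tcp_rot': array([-3.1, -0. ,  2.9]), 'contact_force': array([-0.7,  0.4,  0.2]), 'wrist_torque': array([-0., -0., -0.]), 'grasp_force': 0.0, 'opening': 1.00157284184991}
```

```bash
python3 - <<'E'
import cv2
a=cv2.imread("pics/side0.png")[100:300,150:380];b=cv2.imread("pics/top0.png")[100:300,130:360]
cv2.imwrite("pics/v1.png",cv2.hconcat([cv2.resize(x,(400,348),interpolation=cv2.INTER_CUBIC) for x in(a,b)]))
E
python3 - <<'E'
from h import *
np.set_printoptions(precision=2,suppress=True)
for c in("side","top"):
    E=np.array(vision.calibration(c)["extrinsics"]);print(E)
    for t in ["crank","carriage","jig"]:
        for l in vision.cut_out(c,t)[:1]: print(c,t,l["uv"],l["conf"],l["region"].sum())
s=r.sense();print(s["tcp_rot"])
E
```

```text
[[  -0.17    0.7    -0.69 1255.98]
 [   0.99    0.11   -0.13   32.39]
 [  -0.01   -0.71   -0.71  934.54]
 [   0.      0.      0.      1.  ]]
side crank [264.9, 187.0] 0.68 311
side carriage [259.7, 191.6] 0.84 649
side jig [269.3, 202.1] 0.78 1833
[[  -0.02   -0.99    0.14  334.7 ]
 [  -1.      0.02   -0.01 -139.25]
 [   0.01   -0.14   -0.99 1152.67]
 [   0.      0.      0.      1.  ]]
top crank [238.8, 196.0] 0.45 174
top carriage [239.7, 177.5] 0.77 799
[ 3.14 -0.    2.87]
```

View pics/v1.png

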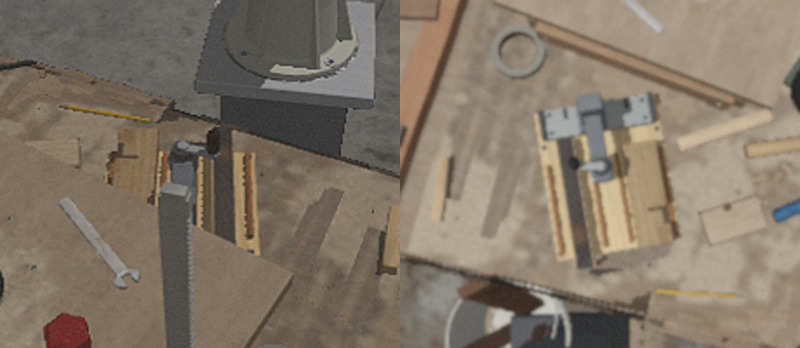

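View pics/top0.png

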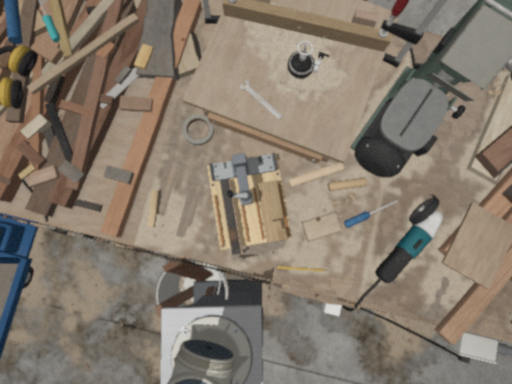

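The left crop is the side camera, looking back at the robot. The top view shows the jig turned about 7–10°, with the notched block in the -y bay (top px ~270,210) and the rail in the +y bay. The knob is at px ~(229,195), on the +y side of the screw.

Run:
```python
from h import *
np.set_printoptions(precision=2,suppress=True)
def reg(c,t,z):
    l=vision.cut_out(c,t)
    if not l: print(c,t,None);return
    m=l[0]["region"];ys,xs=np.nonzero(m)
    P=np.array([atz(c,(x,y),z)[:2] for x,y in zip(xs,ys)],np.float32)
    print(c,t,round(l[0]["conf"],2),m.sum(),"rect",cv2.minAreaRect(P),"mean",P.mean(0))
    w,v=np.linalg.eigh(np.cov(P.T));print("   pca",np.degrees(np.arctan2(v[1],v[0])),np.sqrt(w))
vision.grab_frame("top")
reg("top","jig",18);reg("top","rail_center",52);reg("top","block_center",66);reg("top","carriage",60);reg("top","knob_mid",190)
for t,z in(("column_top",185),("screw_axis",165),("knob_mid",182)):
    for _ in range(2):
        l=vision.landmark_of("top",t)[0];print(t,l["uv"],l["conf"],atz("top",l["uv"],z))
for t,z in(("column_top",185),("screw_axis",165),("knob_mid",182)):
    l=vision.landmark_of("side",t)[0];print("side",t,l["uv"],l["conf"],atz("side",l["uv"],z))
im,d=vision.grab_frame("top")
b=im[140:260,195:295];cv2.imwrite("pics/v2.png",cv2.resize(b[...,::-1],None,fx=5,fy=5,interpolation=cv2.INTER_CUBIC))
```

```text
Traceback (most recent call last):
  File "h.py", line 9, in atz
    o,d=ray(cam,uv);return o+d*(z-o[2])/d[2]
        ~~~^^^^^^^^
  File "h.py", line 4, in ray
    c=vision.calibration(cam);K=np.array(c["mtx"]);E=np.array(c["extrinsics"])
ValueError: time passes only in moves, steps and waits
```

```bash
sed -i 's/^def ray/import functools\n@functools.cache\ndef cal(c): return vision.calibration(c)\ndef ray/; s/c=vision.calibration(cam)/c=cal(cam)/' h.py
cat > m.py <<'E'
from h import *
np.set_printoptions(precision=2,suppress=True)
def reg(c,t,z):
    l=vision.cut_out(c,t)
    if not l: print(c,t,None);return
    m=l[0]["region"];ys,xs=np.nonzero(m)
    P=np.array([atz(c,(x,y),z)[:2] for x,y in zip(xs,ys)],np.float32)
    print(c,t,round(l[0]["conf"],2),m.sum(),"rect",cv2.minAreaRect(P),"mean",P.mean(0))
    w,v=np.linalg.eigh(np.cov(P.T));print("   pca",np.degrees(np.arctan2(v[1],v[0])),np.sqrt(w))
def pts():
  for c in("top","side"):
    vision.grab_frame(c)
    for t,z in(("column_top",185),("screw_axis",165),("knob_mid",182)):
      for l in vision.landmark_of(c,t)[:2]:print(c,t,np.array(l["uv"]),round(l["conf"],2),atz(c,l["uv"],z))
E
python3 - <<'E'
from m import *
im,d=vision.grab_frame("top")
b=im[140:260,195:295];cv2.imwrite("pics/v2.png",cv2.resize(b[...,::-1],None,fx=5,fy=5,interpolation=cv2.INTER_CUBIC))
reg("top","jig",18);reg("top","rail_center",52);reg("top","block_center",66);reg("top","carriage",60);reg("top","knob_mid",190)
pts()
print(r.sense()["clock"])
E
```

```text
top jig 0.86 4331 rect ((500.25933837890625, -125.31558227539062), (304.50372314453125, 237.58819580078125), 8.940055847167969) mean [ 507.47 -114.61]
   pca [-92.83 177.17] [64.75 85.61]
top rail_center 0.62 761 rect ((436.8148498535156, -69.80225372314453), (238.1476287841797, 34.308624267578125), 8.316051483154297) mean [431.14 -70.23]
   pca [ -80.99 -170.99] [ 9.73 68.11]
top block_center 0.61 1250 rect ((448.97149658203125, -199.60751342773438), (190.9073944091797, 65.97319030761719), 8.388983726501465) mean [ 448.15 -198.95]
   pca [ -81.94 -171.94] [18.57 55.05]
top carriage 0.77 834 rect ((555.9360961914062, -98.15009307861328), (79.1150131225586, 168.6304931640625), 88.73514556884766) mean [ 553.27 -103.87]
   pca [ -87.14 -177.14] [17.34 48.49]
top knob_mid 0.56 185 rect ((482.1024475097656, -99.20669555664062), (64.15010070800781, 25.354990005493164), 88.69330596923828) mean [ 482.75 -100.43]
   pca [174.81  84.81] [ 6.65 19.53]
top column_top [239.3 159. ] 0.74 [ 584.75 -105.83  185.  ]
top column_top [232.7 213.5] 0.29 [429.79 -84.83 185.  ]
top screw_axis [243.6 196.6] 0.8 [ 479.45 -115.51  165.  ]
top knob_mid [228.9 193.9] 0.45 [485.56 -74.81 182.  ]
side column_top [253.3 209.8] 0.97 [ 586.11 -102.86  185.  ]
side screw_axis [253.4 184.7] 0.58 [ 490.05 -120.12  165.  ]
side knob_mid [272.6 182.4] 0.63 [492.78 -74.46 182.  ]
side knob_mid [276.2 208.7] 0.44 [572.53 -54.76 182.  ]
2.0
```

View pics/v2.png

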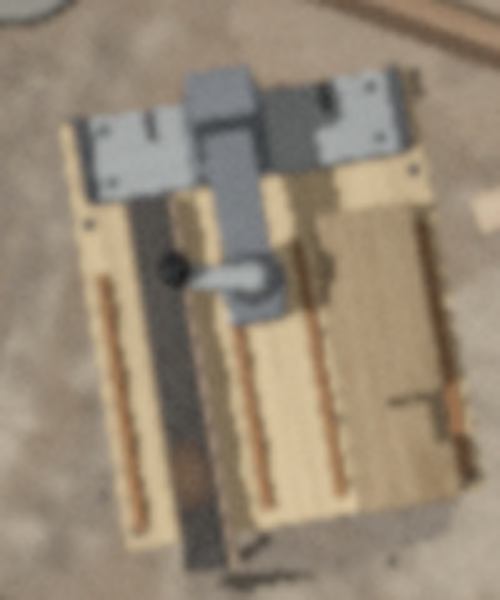

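```bash
cat > to.py <<'E'
import sys
from h import *
from scipy.spatial.transform import Rotation as R
def to(x,y,z,yaw=None):
    s=r.sense();T=R.from_euler("xyz",s["tcp_rot"]).as_matrix()
    d=T.T@(np.array([x,y,z])-s["eef_pos"])/10
    dy=0 if yaw is None else -((yaw-s["tcp_rot"][2]+np.pi)%(2*np.pi)-np.pi)
    print("cm",d.round(2),"yaw",round(dy,3),"clk",s["clock"],"pos",s["eef_pos"].round(1),s["tcp_rot"].round(3),"F",s["contact_force"].round(1),"op",round(s["opening"],2))
if __name__=="__main__": to(*map(float,sys.argv[1:]))
E
python3 to.py 585 -105 215 3.289
```

```text
cm [-59.18 -57.03   1.63] yaw -0.417 clk 2.0 pos [166.6 602.4 231.3] [-3.142 -0.     2.872] F [ 0.2 -0.2  0.2] op 1.0
```

Call:
play_rows:
  steps:
    - {"delta_pos": [-1.5,-1.5,0],"yaw": 0,"jaw": 100}
    - {"delta_pos": [-4.5,-4.5,0],"yaw": -0.05,"jaw": 100}
    - {"delta_pos": [-8,-8,0],"yaw": -0.1,"jaw": 100}
    - {"delta_pos": [-11.4,-11.3,0],"yaw": -0.15,"jaw": 100}
    - {"delta_pos": [-14.8,-14.6,0],"yaw": -0.2,"jaw": 100}
    - {"delta_pos": [-18.2,-17.9,0],"yaw": -0.25,"jaw": 100}
    - {"delta_pos": [-21.6,-21.2,0],"yaw": -0.3,"jaw": 100}
    - {"delta_pos": [-25,-24.5,0],"yaw": -0.35,"jaw": 100}

```text
clock: 2.8
eef_pos: [342.9, 298.0, 231.6]
tcp_rot: [3.141, 0.001, -3.059]
contact_force: [0.9, -0.0, -0.3]
opening: 0.998
grasp_force: 0.0
```

```bash
python3 to.py 585 -105 215 3.289
```

```text
cm [-20.8  -42.16   1.65] yaw -0.065 clk 2.8 pos [342.9 298.  231.6] [ 3.141e+00  1.000e-03 -3.059e+00] F [ 0.9 -0.  -0.3] op 1.0
```

Call:
play_rows:
  steps:
    - {"delta_pos": [-2.1,-4.2,0.1],"yaw": -0.02,"jaw": 100}
    - {"delta_pos": [-4.2,-8.4,0.2],"yaw": -0.04,"jaw": 100}
    - {"delta_pos": [-6.3,-12.6,0.3],"yaw": -0.06,"jaw": 100}
    - {"delta_pos": [-8.4,-16.8,0.4],"yaw": -0.065,"jaw": 100}
    - {"delta_pos": [-10.4,-21,0.5],"yaw": -0.065,"jaw": 100}
    - {"delta_pos": [-12.4,-25.2,0.6],"yaw": -0.065,"jaw": 100}
    - {"delta_pos": [-14.4,-29.4,0.7],"yaw": -0.065,"jaw": 100}
    - {"delta_pos": [-16.4,-33.4,0.8],"yaw": -0.065,"jaw": 100}

```text
clock: 3.6
eef_pos: [533.3, -22.2, 223.5]
tcp_rot: [-3.142, 0.001, -2.997]
contact_force: [1.4, 1.0, 0.5]
opening: 1.002
grasp_force: 0.0
```

```bash
python3 to.py 585 -105 205 3.289
```

```text
cm [-3.93 -8.94  1.85] yaw -0.003 clk 3.6 pos [533.3 -22.2 223.5] [-3.142e+00  1.000e-03 -2.997e+00] F [1.4 1.  0.5] op 1.0
```

Call:
play_rows:
  steps:
    - {"delta_pos": [-1.5,-3.5,0],"yaw": 0,"jaw": 100}
    - {"delta_pos": [-3,-7,0],"yaw": 0,"jaw": 100}
    - {"delta_pos": [-3.9,-8.9,0],"yaw": 0,"jaw": 100}
    - {"delta_pos": [-3.9,-8.9,0.5],"yaw": 0,"jaw": 100}
    - {"delta_pos": [-3.9,-8.9,2.5],"yaw": 0,"jaw": 100}
    - {"delta_pos": [-3.9,-8.9,4.5],"yaw": 0,"jaw": 100}
    - {"delta_pos": [-3.9,-8.9,6.3],"yaw": 0,"jaw": 100}
    - {"delta_pos": [-3.9,-8.9,6.3],"yaw": 0,"jaw": 100}

```text
clock: 4.4
eef_pos: [581.6, -101.4, 157.8]
tcp_rot: [3.14, -0.005, -2.996]
contact_force: [-0.7, 0.4, 0.3]
opening: 1.0
grasp_force: 0.0
```

```bash
python3 to.py 585 -105 160 3.289
python3 - <<'E'
from m import *
c,_=vision.grab_frame("side");t,_=vision.grab_frame("top")
cv2.imwrite("pics/v3.png",cv2.resize(cv2.hconcat([c[130:250,200:320],t[120:240,180:300]])[...,::-1],(800,400),interpolation=cv2.INTER_CUBIC))
E
```

```text
cm [-0.28 -0.4  -0.23] yaw -0.002 clk 4.4 pos [ 581.6 -101.4  157.8] [ 3.14  -0.005 -2.996] F [-0.7  0.4  0.3] op 1.0
```

View pics/v3.png

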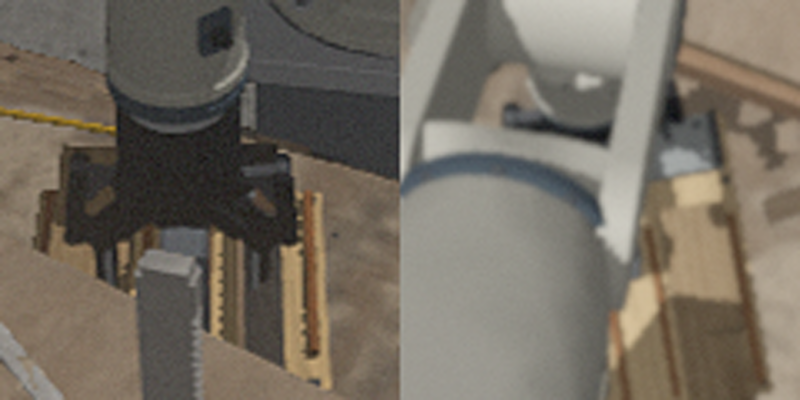

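The fingers straddle the grey column: it is centred at crop px ~185, and the fingers are at ~105 and ~262. Close on it.

Call:
play_rows:
  steps:
    - {"delta_pos": [0,0,0],"yaw": 0,"jaw": 80}
    - {"delta_pos": [0,0,0],"yaw": 0,"jaw": 65}
    - {"delta_pos": [0,0,0],"yaw": 0,"jaw": 55}
    - {"delta_pos": [0,0,0],"yaw": 0,"jaw": 48}
    - {"delta_pos": [0,0,0],"yaw": 0,"jaw": 40}
    - {"delta_pos": [0,0,0],"yaw": 0,"jaw": 40}
    - {"delta_pos": [0,0,0],"yaw": 0,"jaw": 40}
    - {"delta_pos": [0,0,0],"yaw": 0,"jaw": 40}
  grip_force: 25

```text
clock: 5.3
eef_pos: [584.3, -102.9, 161.0]
tcp_rot: [-3.141, 0.001, -2.996]
contact_force: [-1.7, -1.2, 6.2]
opening: 0.461
grasp_force: 25.5
```

```bash
python3 to.py 585 -105 160 3.289
```

```text
cm [-0.04 -0.22  0.1 ] yaw -0.002 clk 5.3 pos [ 584.3 -102.9  161. ] [-3.141e+00  1.000e-03 -2.996e+00] F [-1.7 -1.2  6.2] op 0.46
```

Call:
play_rows:
  steps:
    - {"delta_pos": [0,-0.6,0],"yaw": 0,"jaw": 40}
    - {"delta_pos": [0,-1.6,0],"yaw": 0,"jaw": 40}
    - {"delta_pos": [0,-2.6,0],"yaw": 0,"jaw": 40}
    - {"delta_pos": [0,-3.6,0],"yaw": 0,"jaw": 40}
    - {"delta_pos": [0,-4.6,0],"yaw": 0,"jaw": 40}
    - {"delta_pos": [0,-5.4,0],"yaw": 0,"jaw": 40}
    - {"delta_pos": [0,-5.6,0],"yaw": 0,"jaw": 40}
    - {"delta_pos": [0,-5.6,0],"yaw": 0,"jaw": 40}

```text
clock: 6.1
eef_pos: [592.6, -158.5, 161.0]
tcp_rot: [-3.141, 0.001, -2.997]
contact_force: [-0.8, -1.5, 5.1]
opening: 0.464
grasp_force: 25.6
```

Call:
play_rows:
  steps:
    - {"delta_pos": [0,-0.3,0],"yaw": 0,"jaw": 40}
    - {"delta_pos": [0,-0.6,0],"yaw": 0,"jaw": 40}
    - {"delta_pos": [0,-0.9,0],"yaw": 0,"jaw": 40}
    - {"delta_pos": [0,-1.2,0],"yaw": 0,"jaw": 40}
    - {"delta_pos": [0,-1.5,0],"yaw": 0,"jaw": 40}
    - {"delta_pos": [0,-1.6,0],"yaw": 0,"jaw": 40}
    - {"delta_pos": [0,-1.6,0],"yaw": 0,"jaw": 40}
    - {"delta_pos": [0,-1.6,0],"yaw": 0,"jaw": 40}

```text
clock: 6.9
eef_pos: [594.9, -174.4, 161.0]
tcp_rot: [-3.141, 0.001, -2.996]
contact_force: [0.0, -2.8, 5.3]
opening: 0.465
grasp_force: 25.8
```

```bash
python3 to.py 585 -105 160 3.289
```

```text
cm [-0.02  7.01  0.09] yaw -0.002 clk 6.9 pos [ 594.9 -174.4  161. ] [-3.141e+00  1.000e-03 -2.996e+00] F [ 0.  -2.8  5.3] op 0.47
```

Call:
play_rows:
  steps:
    - {"delta_pos": [0,-0.1,0],"yaw": 0,"jaw": 40}
    - {"delta_pos": [0,-0.2,0],"yaw": 0,"jaw": 40}
    - {"delta_pos": [0,-0.3,0],"yaw": 0,"jaw": 40}
    - {"delta_pos": [0,-0.3,0],"yaw": 0,"jaw": 40}
    - {"delta_pos": [0,-0.3,0],"yaw": 0,"jaw": 40}
    - {"delta_pos": [0,-0.3,0],"yaw": 0,"jaw": 40}
    - {"delta_pos": [0,-0.3,0],"yaw": 0,"jaw": 40}
    - {"delta_pos": [0,-0.3,0],"yaw": 0,"jaw": 40}

```text
clock: 7.7
eef_pos: [595.3, -176.6, 161.0]
tcp_rot: [-3.142, 0.001, -2.996]
contact_force: [-1.2, 0.6, 5.8]
opening: 0.464
grasp_force: 25.9
```

Call:
play_rows:
  steps:
    - {"delta_pos": [0,-0.1,0],"yaw": 0,"jaw": 40}
    - {"delta_pos": [0,-0.2,0],"yaw": 0,"jaw": 40}
    - {"delta_pos": [0,-0.2,0],"yaw": 0,"jaw": 40}
    - {"delta_pos": [0,-0.2,0],"yaw": 0,"jaw": 40}
    - {"delta_pos": [0,-0.2,0],"yaw": 0,"jaw": 40}
    - {"delta_pos": [0,-0.2,0],"yaw": 0,"jaw": 40}
    - {"delta_pos": [0,-0.2,0],"yaw": 0,"jaw": 40}
    - {"delta_pos": [0,-0.2,0],"yaw": 0,"jaw": 40}

```text
clock: 8.5
eef_pos: [595.5, -178.0, 161.0]
tcp_rot: [3.141, 0.001, -2.997]
contact_force: [-1.9, 4.0, 7.1]
opening: 0.462
grasp_force: 26.0
```

Call:
play_rows:
  steps:
    - {"delta_pos": [0,-0.1,0],"yaw": 0,"jaw": 40}
    - {"delta_pos": [0,-0.2,0],"yaw": 0,"jaw": 40}
    - {"delta_pos": [0,-0.3,0],"yaw": 0,"jaw": 40}
    - {"delta_pos": [0,-0.3,0],"yaw": 0,"jaw": 40}
    - {"delta_pos": [0,-0.3,0],"yaw": 0,"jaw": 40}
    - {"delta_pos": [0,-0.3,0],"yaw": 0,"jaw": 40}
    - {"delta_pos": [0,-0.3,0],"yaw": 0,"jaw": 40}
    - {"delta_pos": [0,-0.3,0],"yaw": 0,"jaw": 40}

```text
clock: 9.3
eef_pos: [595.5, -179.3, 161.0]
tcp_rot: [3.138, 0.001, -2.999]
contact_force: [-5.2, 13.0, 8.4]
opening: 0.463
grasp_force: 27.1
```

Call:
play_rows:
  steps:
    - {"delta_pos": [0,0,0],"yaw": 0,"jaw": 100}
    - {"delta_pos": [0,0,0],"yaw": 0,"jaw": 100}
    - {"delta_pos": [0,0,0],"yaw": 0,"jaw": 100}
    - {"delta_pos": [0,0.2,0],"yaw": 0,"jaw": 100}
    - {"delta_pos": [0,0.2,-1.5],"yaw": 0,"jaw": 100}
    - {"delta_pos": [0,0.2,-4],"yaw": 0,"jaw": 100}
    - {"delta_pos": [0,0.2,-7],"yaw": 0,"jaw": 100}
    - {"delta_pos": [0,2.2,-8],"yaw": 0,"jaw": 100}

```text
clock: 10.1
eef_pos: [593.7, -161.3, 242.9]
tcp_rot: [-3.14, 0.004, -2.998]
contact_force: [1.0, 0.4, 0.2]
opening: 0.999
grasp_force: 0.0
```

Call:
play_rows:
  steps:
    - {"delta_pos": [1,3,0],"yaw": 0,"jaw": 100}
    - {"delta_pos": [2,7,0],"yaw": 0,"jaw": 100}
    - {"delta_pos": [3,11,0],"yaw": 0,"jaw": 100}
    - {"delta_pos": [4,15,0],"yaw": 0,"jaw": 100}
    - {"delta_pos": [5,19,0],"yaw": 0,"jaw": 100}
    - {"delta_pos": [6,22,0],"yaw": 0,"jaw": 100}
    - {"delta_pos": [6,24,0],"yaw": 0,"jaw": 100}
    - {"delta_pos": [6,24,0],"yaw": 0,"jaw": 100}

```text
clock: 10.9
eef_pos: [496.8, 71.5, 239.8]
tcp_rot: [3.141, -0.001, -2.994]
contact_force: [0.3, 0.0, -0.5]
opening: 1.002
grasp_force: 0.0
```

```bash
python3 to.py 491 -151 220 3.289
python3 - <<'E'
from m import *
t,_=vision.grab_frame("top")
cv2.imwrite("pics/v4.png",cv2.resize(t[130:250,190:310][...,::-1],(600,600),interpolation=cv2.INTER_CUBIC))
pts()
reg("top","knob_mid",190)
for n in("tab","tab_end"): print(n,[(l["uv"],l["conf"]) for l in (vision.cut_out("top",n)+vision.landmark_of("top",n))])
E
```

```text
cm [  3.86 -21.92   1.97] yaw 0.001 clk 10.9 pos [496.8  71.5 239.8] [ 3.141e+00 -1.000e-03 -2.994e+00] F [ 0.3  0.  -0.5] op 1.0
top column_top [264.3 153.9] 0.6 [ 598.1  -177.28  185.  ]
top screw_axis [271.2 191.3] 0.86 [ 492.97 -194.79  165.  ]
top screw_axis [268. 151.] 0.32 [ 612.   -189.09  165.  ]
top knob_mid [254.1 190.2] 0.59 [ 494.47 -145.8   182.  ]
side column_top [219.  211.8] 0.8 [ 603.39 -175.01  185.  ]
side screw_axis [222.7 184.8] 0.72 [ 501.42 -191.18  165.  ]
side knob_mid [240.5 179.7] 0.52 [ 495.33 -149.14  182.  ]
side knob_mid [220.2 184. ] 0.43 [ 516.42 -192.51  182.  ]
top knob_mid 0.68 140 rect ((491.66876220703125, -174.7742156982422), (58.66448974609375, 25.45407485961914), 88.70167541503906) mean [ 492.97 -177.06]
   pca [173.48  83.48] [ 5.79 17.6 ]Traceback (most recent call last):
  File "<stdin>", line 6, in <module>
ValueError: it knows: block_center, column_top, dowel_center, foot_sole, jig, knob_mid, lath_center, rail_center, sanding_center, screw_axis, tab_end
```

View pics/v4.png

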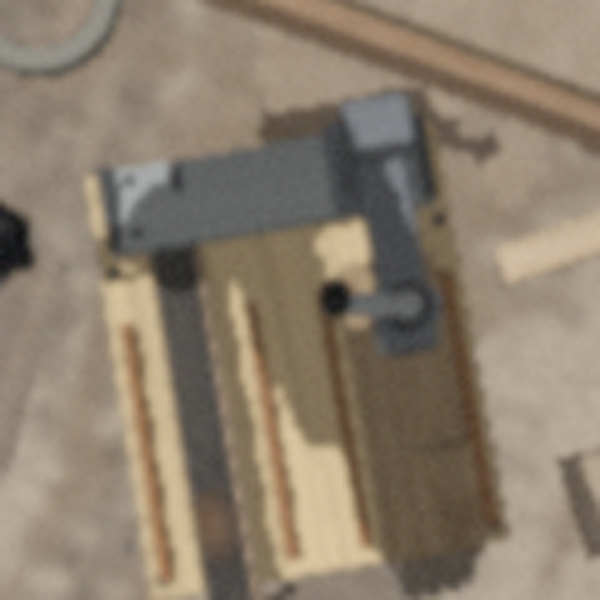

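The carriage is at the block end: column at crop px (380,120), hub at (405,302) over the block, and knob at (335,298), still on the +y side. Next, grip the knob.

Call:
play_rows:
  steps:
    - {"delta_pos": [0.5,-3,0],"yaw": 0,"jaw": 100}
    - {"delta_pos": [1.2,-7,0],"yaw": 0,"jaw": 100}
    - {"delta_pos": [1.9,-11.2,0],"yaw": 0,"jaw": 100}
    - {"delta_pos": [2.6,-15.4,0],"yaw": 0,"jaw": 100}
    - {"delta_pos": [3.3,-19.5,0.5],"yaw": 0,"jaw": 100}
    - {"delta_pos": [3.7,-21.9,1],"yaw": 0,"jaw": 100}
    - {"delta_pos": [3.7,-21.9,2],"yaw": 0,"jaw": 100}
    - {"delta_pos": [3.7,-21.9,3],"yaw": 0,"jaw": 100}

```text
clock: 12.25
eef_pos: [493.2, -153.5, 209.6]
tcp_rot: [3.141, 0.0, -2.998]
contact_force: [0.4, 0.2, -0.0]
opening: 1.001
grasp_force: 0.0
```

```bash
python3 to.py 492.5 -151 169 3.289
python3 - <<'E'
from m import *
c,_=vision.grab_frame("side")
cv2.imwrite("pics/v5.png",cv2.resize(c[120:220,180:280][...,::-1],(600,600),interpolation=cv2.INTER_CUBIC))
E
```

```text
cm [0.03 0.25 4.06] yaw -0.004 clk 12.25 pos [ 493.2 -153.5  209.6] [ 3.141  0.    -2.998] F [ 0.4  0.2 -0. ] op 1.0
```

View pics/v5.png

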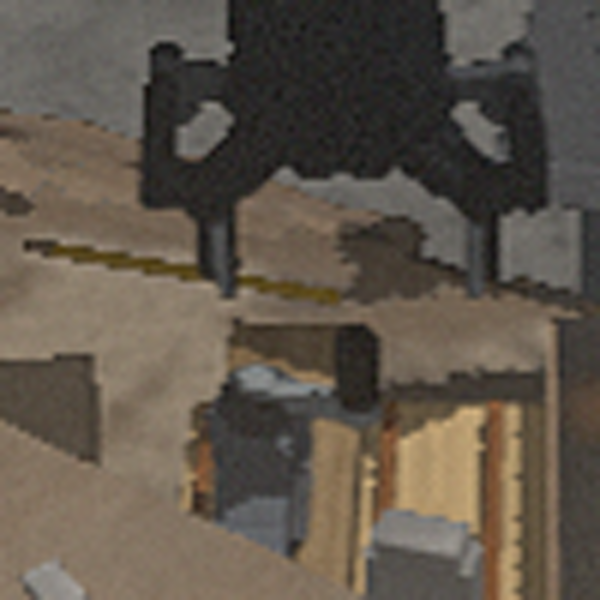

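The knob (crop px ~358) lies between the fingers (~222 and ~480), slightly to +y of centre. That matches the estimate.

Call:
play_rows:
  steps:
    - {"delta_pos": [0,0.25,1.5],"yaw": 0,"jaw": 100}
    - {"delta_pos": [0,0.25,3],"yaw": 0,"jaw": 90}
    - {"delta_pos": [0,0.25,4],"yaw": 0,"jaw": 70}
    - {"delta_pos": [0,0.25,4],"yaw": 0,"jaw": 45}
    - {"delta_pos": [0,0.25,4],"yaw": 0,"jaw": 25}
    - {"delta_pos": [0,0.25,4],"yaw": 0,"jaw": 15}
    - {"delta_pos": [0,0.25,4],"yaw": 0,"jaw": 10}
    - {"delta_pos": [0,0.25,4],"yaw": 0,"jaw": 10}
  grip_force: 25

```text
clock: 13.1
eef_pos: [493.6, -150.9, 171.1]
tcp_rot: [-3.141, 0.002, -2.997]
contact_force: [0.6, 1.4, 4.5]
opening: 0.201
grasp_force: 25.8
```

Call:
play_rows:
  steps:
    - {"delta_pos": [0,0,0],"yaw": 0,"jaw": 10}
    - {"delta_pos": [0,0,0],"yaw": 0,"jaw": 10}
    - {"delta_pos": [0,0,0],"yaw": 0,"jaw": 10}
    - {"delta_pos": [0,0,0],"yaw": 0,"jaw": 10}
    - {"delta_pos": [0,0,0],"yaw": 0,"jaw": 10}
    - {"delta_pos": [0,0,0],"yaw": 0,"jaw": 10}
    - {"delta_pos": [0,0,0],"yaw": 0,"jaw": 10}
    - {"delta_pos": [0,0,0],"yaw": 0,"jaw": 10}

```text
clock: 13.9
eef_pos: [493.6, -150.9, 171.0]
tcp_rot: [-3.141, 0.002, -2.997]
contact_force: [0.6, 1.0, 5.6]
opening: 0.205
grasp_force: 26.0
```

```bash
python3 to.py 492.5 -151 169 3.289
```

```text
cm [0.11 0.01 0.2 ] yaw -0.002 clk 13.9 pos [ 493.6 -150.9  171. ] [-3.141e+00  2.000e-03 -2.997e+00] F [0.6 1.  5.6] op 0.2
```

```bash
cat > arc.py <<'E'
import sys,numpy as np
c0,c1=map(float,sys.argv[1:3]);n=int(sys.argv[3]) if len(sys.argv)>3 else 8
f=lambda c:4.2*np.array([np.cos(c),np.sin(c)])
for k in range(1,n+1):
    c=c0+(c1-c0)*k/n;print((f(c)-f(c0)).round(2),end=" ")
print()
E
python3 arc.py 1.763 3.14 7
```

```text
[-0.79 -0.24] [-1.52 -0.62] [-2.16 -1.14] [-2.68 -1.78] [-3.07 -2.51] [-3.32 -3.3 ] [-3.4  -4.12]
```

Call:
play_rows:
  steps:
    - {"delta_pos": [-0.8,-0.25,0],"yaw": 0,"jaw": 10}
    - {"delta_pos": [-1.5,-0.6,0],"yaw": 0,"jaw": 10}
    - {"delta_pos": [-2.15,-1.15,0],"yaw": 0,"jaw": 10}
    - {"delta_pos": [-2.7,-1.8,0],"yaw": 0,"jaw": 10}
    - {"delta_pos": [-3.05,-2.5,0],"yaw": 0,"jaw": 10}
    - {"delta_pos": [-3.3,-3.3,0],"yaw": 0,"jaw": 10}
    - {"delta_pos": [-3.4,-4.1,0],"yaw": 0,"jaw": 10}
    - {"delta_pos": [-3.4,-4.1,0],"yaw": 0,"jaw": 10}

```text
clock: 14.7
eef_pos: [533.0, -187.3, 171.0]
tcp_rot: [-3.141, 0.001, -2.997]
contact_force: [-0.4, -2.4, 6.9]
opening: 0.201
grasp_force: 26.0
```

```bash
python3 to.py 493.6 -150.9 171
```

```text
cm [ 3.37  4.17 -0.  ] yaw 0 clk 14.7 pos [ 533.  -187.3  171. ] [-3.141e+00  1.000e-03 -2.997e+00] F [-0.4 -2.4  6.9] op 0.2
```

Call:
play_rows:
  steps:
    - {"delta_pos": [0.1,-0.8,0],"yaw": 0,"jaw": 10}
    - {"delta_pos": [0.3,-1.6,0],"yaw": 0,"jaw": 10}
    - {"delta_pos": [0.7,-2.35,0],"yaw": 0,"jaw": 10}
    - {"delta_pos": [1.25,-2.95,0],"yaw": 0,"jaw": 10}
    - {"delta_pos": [1.85,-3.5,0],"yaw": 0,"jaw": 10}
    - {"delta_pos": [2.6,-3.9,0],"yaw": 0,"jaw": 10}
    - {"delta_pos": [3.4,-4.1,0],"yaw": 0,"jaw": 10}
    - {"delta_pos": [4.2,-4.2,0],"yaw": 0,"jaw": 10}

```text
clock: 15.5
eef_pos: [497.7, -235.0, 171.1]
tcp_rot: [-3.14, 0.002, -2.997]
contact_force: [2.6, 0.0, 6.9]
opening: 0.202
grasp_force: 26.0
```

Call:
play_rows:
  steps:
    - {"delta_pos": [0.8,0.1,0],"yaw": 0,"jaw": 10}
    - {"delta_pos": [1.6,0.3,0],"yaw": 0,"jaw": 10}
    - {"delta_pos": [2.35,0.7,0],"yaw": 0,"jaw": 10}
    - {"delta_pos": [2.95,1.25,0],"yaw": 0,"jaw": 10}
    - {"delta_pos": [3.5,1.85,0],"yaw": 0,"jaw": 10}
    - {"delta_pos": [3.9,2.6,0],"yaw": 0,"jaw": 10}
    - {"delta_pos": [4.1,3.4,0],"yaw": 0,"jaw": 10}
    - {"delta_pos": [4.2,4.2,0],"yaw": 0,"jaw": 10}

```text
clock: 16.3
eef_pos: [449.6, -199.1, 171.0]
tcp_rot: [-3.14, 0.001, -2.997]
contact_force: [2.6, -1.6, 7.1]
opening: 0.197
grasp_force: 26.0
```

```bash
python3 to.py 493.6 -150.9 171
```

```text
cm [-5.05  4.14 -0.  ] yaw 0 clk 16.3 pos [ 449.6 -199.1  171. ] [-3.140e+00  1.000e-03 -2.997e+00] F [ 2.6 -1.6  7.1] op 0.2
```

Forces are small and the grip is following the knob (c≈2π now). Continue with Q1 and Q2.

Call:
play_rows:
  steps:
    - {"delta_pos": [-0.1,0.8,0],"yaw": 0,"jaw": 10}
    - {"delta_pos": [-0.3,1.6,0],"yaw": 0,"jaw": 10}
    - {"delta_pos": [-0.7,2.35,0],"yaw": 0,"jaw": 10}
    - {"delta_pos": [-1.25,2.95,0],"yaw": 0,"jaw": 10}
    - {"delta_pos": [-1.85,3.5,0],"yaw": 0,"jaw": 10}
    - {"delta_pos": [-2.6,3.9,0],"yaw": 0,"jaw": 10}
    - {"delta_pos": [-3.4,4.1,0],"yaw": 0,"jaw": 10}
    - {"delta_pos": [-4.2,4.2,0],"yaw": 0,"jaw": 10}

```text
clock: 17.1
eef_pos: [484.4, -150.7, 171.0]
tcp_rot: [3.141, -0.001, -2.996]
contact_force: [-4.0, 0.1, 12.3]
opening: 0.198
grasp_force: 26.6
```

Call:
play_rows:
  steps:
    - {"delta_pos": [-0.8,-0.1,0],"yaw": 0,"jaw": 10}
    - {"delta_pos": [-1.6,-0.3,0],"yaw": 0,"jaw": 10}
    - {"delta_pos": [-2.35,-0.7,0],"yaw": 0,"jaw": 10}
    - {"delta_pos": [-2.95,-1.25,0],"yaw": 0,"jaw": 10}
    - {"delta_pos": [-3.5,-1.85,0],"yaw": 0,"jaw": 10}
    - {"delta_pos": [-3.9,-2.6,0],"yaw": 0,"jaw": 10}
    - {"delta_pos": [-4.1,-3.4,0],"yaw": 0,"jaw": 10}
    - {"delta_pos": [-4.2,-4.2,0],"yaw": 0,"jaw": 10}

```text
clock: 17.9
eef_pos: [532.8, -186.4, 171.0]
tcp_rot: [3.141, 0.001, -2.996]
contact_force: [-1.8, 2.8, 10.6]
opening: 0.201
grasp_force: 26.4
```

```bash
python3 to.py 493.6 -150.9 171; python3 arc.py 3.14 4.5
```

```text
cm [3.37 4.08 0.  ] yaw 0 clk 17.9 pos [ 532.8 -186.4  171. ] [ 3.141e+00  1.000e-03 -2.996e+00] F [-1.8  2.8 10.6] op 0.2
[ 0.06 -0.71] [ 0.24 -1.4 ] [ 0.53 -2.05] [ 0.93 -2.64] [ 1.42 -3.16] [ 2.   -3.58] [ 2.63 -3.9 ] [ 3.31 -4.11]
```

Call:
play_rows:
  steps:
    - {"delta_pos": [0.05,-0.7,0],"yaw": 0,"jaw": 10}
    - {"delta_pos": [0.25,-1.4,0],"yaw": 0,"jaw": 10}
    - {"delta_pos": [0.55,-2.05,0],"yaw": 0,"jaw": 10}
    - {"delta_pos": [0.95,-2.65,0],"yaw": 0,"jaw": 10}
    - {"delta_pos": [1.4,-3.15,0],"yaw": 0,"jaw": 10}
    - {"delta_pos": [2.0,-3.6,0],"yaw": 0,"jaw": 10}
    - {"delta_pos": [2.65,-3.9,0],"yaw": 0,"jaw": 10}
    - {"delta_pos": [3.3,-4.1,0],"yaw": 0,"jaw": 10}

```text
clock: 18.7
eef_pos: [506.0, -231.7, 171.0]
tcp_rot: [3.141, 0.001, -2.997]
contact_force: [1.9, 3.7, 8.0]
opening: 0.2
grasp_force: 26.2
```

Call:
play_rows:
  steps:
    - {"delta_pos": [0,0,0],"yaw": 0,"jaw": 20}
    - {"delta_pos": [0,0,0],"yaw": 0,"jaw": 50}
    - {"delta_pos": [0,0,0],"yaw": 0,"jaw": 80}
    - {"delta_pos": [0,0,-0.5],"yaw": 0,"jaw": 100}
    - {"delta_pos": [0,0,-2],"yaw": 0,"jaw": 100}
    - {"delta_pos": [0,0,-4.5],"yaw": 0,"jaw": 100}
    - {"delta_pos": [0,3,-6],"yaw": 0,"jaw": 100}
    - {"delta_pos": [0,7,-6],"yaw": 0,"jaw": 100}

```text
clock: 19.5
eef_pos: [496.9, -163.2, 232.5]
tcp_rot: [-3.14, 0.003, -2.999]
contact_force: [-0.0, 0.5, -0.1]
opening: 1.001
grasp_force: 0.0
```

Call:
play_rows:
  steps:
    - {"delta_pos": [0,4,0],"yaw": 0,"jaw": 100}
    - {"delta_pos": [0,8,0],"yaw": 0,"jaw": 100}
    - {"delta_pos": [0,12,0],"yaw": 0,"jaw": 100}
    - {"delta_pos": [0,16,0],"yaw": 0,"jaw": 100}
    - {"delta_pos": [0,20,0],"yaw": 0,"jaw": 100}
    - {"delta_pos": [0,23,0],"yaw": 0,"jaw": 100}
    - {"delta_pos": [0,25,0],"yaw": 0,"jaw": 100}
    - {"delta_pos": [0,25,0],"yaw": 0,"jaw": 100}

```text
clock: 20.3
eef_pos: [459.0, 86.7, 230.4]
tcp_rot: [3.141, -0.0, -2.994]
contact_force: [0.3, -0.8, 0.7]
opening: 0.998
grasp_force: 0.0
```

```bash
python3 to.py 496 -234 209
python3 - <<'E'
from m import *
t,_=vision.grab_frame("top")
cv2.imwrite("pics/v6.png",cv2.resize(t[160:230,235:305][...,::-1],(600,600),interpolation=cv2.INTER_CUBIC))
pts()
for n in("tab_end",): print(n,[(l["uv"],l["conf"],atz("top",l["uv"],120)) for l in (vision.cut_out("top",n)+vision.landmark_of("top",n))])
E
```

```text
cm [  1.07 -32.27   2.13] yaw 0 clk 20.3 pos [459.   86.7 230.4] [ 3.141 -0.    -2.994] F [ 0.3 -0.8  0.7] op 1.0
top column_top [267.3 156. ] 0.62 [ 591.76 -185.66  185.  ]
top screw_axis [270.6 189.8] 0.88 [ 497.36 -193.2   165.  ]
top knob_mid [281.3 182.8] 0.7 [ 513.9 -223.1  182. ]
side column_top [219.1 211.7] 0.76 [ 603.07 -174.86  185.  ]
side screw_axis [220.5 179.5] 0.89 [ 484.73 -200.3   165.  ]
side knob_mid [221.7 182.7] 0.61 [ 511.72 -190.04  182.  ]
side knob_mid [204.4 180.6] 0.5 [ 511.07 -231.33  182.  ]
tab_end [([271.2, 203.1], 0.56, array([ 464.59, -196.23,  120.  ]))]
```

View pics/v6.png

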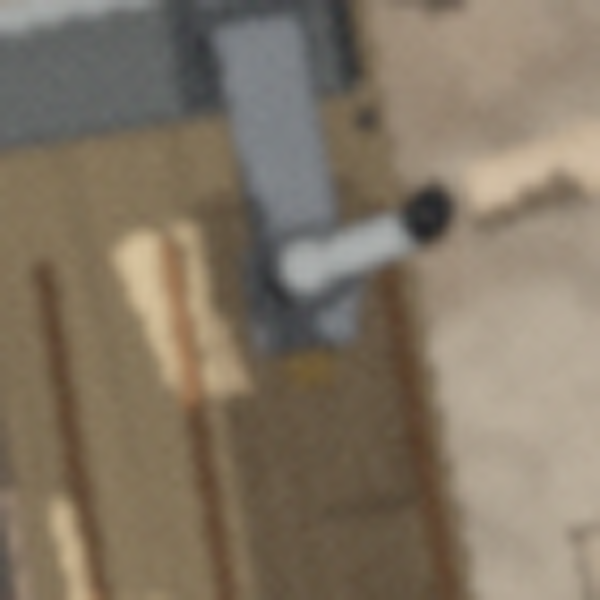

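The brass tab stands out at crop px ~(312,370) and the network finds tab_end there too (it didn't before). The carriage is still over the block, the rail and block haven't moved, and the robot is clear.

```bash
python3 -c "
from rig import r
print(r.sign_off())"
```

```text
the job is handed in; nothing more can be done
None
```

The notched block is clamped: the carriage is at the block end of its slide, and I stopped winding about 0.2 rad past the estimated pop. The last picture shows the brass tab out, and I handed the job in at about 20 s with the arm clear; no verdict came back.

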